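# Unstack the calibration weights onto their bases

## Task

The balance check is over: take the stack of four steel calibration weights apart and put each weight back in the round wooden base of its own size, largest weight in largest base and so on down to the smallest, each standing flat inside the rim. Set the weights down rather than dropping them, and leave the small white bottle and the empty beaker standing where they are.

Things in the scene. Friction and masses are not known exactly. Their poses are not given: they have to be found in the camera images.
- weight_a: The largest calibration weight: a plain solid steel disc, 64 mm diameter, 32 mm high, at the start the bottom of the stack. Origin: centre of its underside, z up along its axis. About 0.75 kg.
- weight_b: The second largest calibration weight: a plain solid steel disc, 52 mm diameter, 30 mm high, at the start the second from the bottom of the stack. Origin: centre of its underside, z up along its axis. About 0.5 kg.
- weight_c: The third largest calibration weight: a plain solid steel disc, 40 mm diameter, 28 mm high, at the start the third from the bottom of the stack. Origin: centre of its underside, z up along its axis. About 0.27 kg.
- weight_d: The smallest calibration weight: a plain solid steel disc, 28 mm diameter, 26 mm high, at the start the top of the stack. Origin: centre of its underside, z up along its axis. About 0.125 kg.
- base_a: The largest weight base, for the 64 mm weight: a round wooden dish fixed to the bench, 90 mm outer diameter, 8 mm high, with a flat grey-lined recess of 82 mm diameter whose floor is 5 mm above the bench (rim 4 mm wide, 3 mm above the recess floor). Origin: centre of its underside, on the bench, z up.
- base_b: The second largest weight base, for the 52 mm weight: a round wooden dish fixed to the bench, 78 mm outer diameter, 8 mm high, with a flat grey-lined recess of 70 mm diameter whose floor is 5 mm above the bench (rim 4 mm wide, 3 mm above the recess floor). Origin: centre of its underside, on the bench, z up.
- base_c: The third largest weight base, for the 40 mm weight: a round wooden dish fixed to the bench, 66 mm outer diameter, 8 mm high, with a flat grey-lined recess of 58 mm diameter whose floor is 5 mm above the bench (rim 4 mm wide, 3 mm above the recess floor). Origin: centre of its underside, on the bench, z up.
- base_d: The smallest weight base, for the 28 mm weight: a round wooden dish fixed to the bench, 54 mm outer diameter, 8 mm high, with a flat grey-lined recess of 46 mm diameter whose floor is 5 mm above the bench (rim 4 mm wide, 3 mm above the recess floor). Origin: centre of its underside, on the bench, z up.
- bottle: Bystander: small white plastic bottle with a white screw cap, 48 mm diameter, 87 mm high, standing loose. Origin: centre of its underside, z up. (Fixed equipment round the work: a laboratory balance covers about x 0.48 to 0.80, y -0.55 to -0.325, 66 mm high, with a glass-sided draught shield 250 mm high on its part beyond x = 0.58.)
- beaker: Bystander: small empty clear beaker, 46 mm diameter, 56 mm high, standing loose. Origin: centre of its underside, z up. (Also fixed round the work: an autosampler up to 0.25 m high, left of y = 0.08; bottles and a tube rack up to 0.14 m high beyond x = 0.78.)
There are look-alikes about, which are no part of the job. Leave any black, green or orange look-alike of the weight_d alone.

How it is judged:
At the end, for the whole second after the job is handed in: Each weight stands upright and still on the recess floor of the base of its own size, wholly inside the rim (centre within 11 mm of the base's centre, underside 3 to 6.5 mm above the base's underside, tilt under 0.04 rad, speed under 0.02 m/s) (horizontal distance between weight_a and base_a below 0.011 m and z of weight_a in the frame of base_a between 0.003 and 0.0065 m and angle between each of weight_a, weight_b, weight_c, weight_d's own z axis and vertical below 0.04 rad and linear speed of each of weight_a, weight_b, weight_c, weight_d below 0.02 m/s and horizontal distance between weight_b and base_b below 0.011 m and z of weight_b in the frame of base_b between 0.003 and 0.0065 m and horizontal distance between weight_c and base_c below 0.011 m and z of weight_c in the frame of base_c between 0.003 and 0.0065 m and horizontal distance between weight_d and base_d below 0.011 m and z of weight_d in the frame of base_d between 0.003 and 0.0065 m); the robot touches nothing.
It fails at once if the bottle is pushed more than 25 mm or tipped (distance of bottle from where it was at the start of the episode above 0.025 m or angle between bottle's own z axis and vertical above 0.3 rad).
It fails at once if the beaker is pushed more than 25 mm or tipped (distance of beaker from where it was at the start of the episode above 0.025 m or angle between beaker's own z axis and vertical above 0.3 rad).
It fails at once if a weight is dropped (falls free by more than about 25 mm) ((linear speed of weight_a above 0.7 m/s and contact force between weight_a and the fingers below 0.05 N) or (linear speed of weight_b above 0.7 m/s and contact force between weight_b and the fingers below 0.05 N) or (linear speed of weight_c above 0.7 m/s and contact force between weight_c and the fingers below 0.05 N) or (linear speed of weight_d above 0.7 m/s and contact force between weight_d and the fingers below 0.05 N)).
It also fails if it takes over 96 s, if anything falls off the work surface, if the arm or the gripper's body presses on something with over 40 N, if the wrist force passes 120 N, or if a joint passes its speed limit or range.

## Robot

A 6-joint arm with a two-finger parallel gripper is mounted at the origin on a cart in front of the work surface, level with it; the furniture and walls round the work are solid. World frame = base frame: x ahead of the robot, y to its left, z up, the work surface at z = 0. Lengths are in m, angles in rad, forces in N, time in s.
With the tool pointing down it reaches from about 0.3 to 0.875 m from the base axis. Payload 6.4 kg.
Tool frame: the origin (TCP) lies midway between the tips of the shut fingers; the grasp point (between the pads) lies 19 mm behind it; z points along the fingers, y is the line along which they close (so a half turn about z gives the same grasp; the last joint's range is limited). The gripper opens to 85 mm and grips with 20 to 120 N. Pads are 22 mm wide; open, the fingers measure 114 mm over their backs; the gripper's body (76 mm by 85 mm) begins 54 mm behind the grasp point. The pads swing forward as they close: fully open they stand 13 mm farther back than shut.
Start: joints at [-1.449, 0.181, 1.607, -0, 1.354, -0.206], TCP at [0.185, -0.544, 0.231] pointing down, gripper open.
Joint ranges: [-2.99, 2.99], [-0.89, 2.07], [0.3, 2.58], [-1.14, 4.28], [0, 2.63], [-3.12, 3.12]. Speed limits (rad/s): [2.57, 2.57, 3.01, 3.14, 3.14, 3.14].

## Interface

Orientations are given as a unit quaternion [w, x, y, z].
In Python, from bench import ctrl gives the robot as it stands.
- The arm moves only by the tool drive_tool, never from a script. Its argument "plan" is a list that holds one entry, the list of rows, each a list of 4 numbers: the shift along the tool's x, y, z scaled (see below), then the turn about the tool's z scaled (see below). In form: [[[x, y, z, roll], ...]]. A call has 1 to 12 rows; each row is the pose to reach, as a shift and turn from the pose commanded when the call began, along the tool's axes at that moment, turning the shorter way round; what a row does not reach only later rows make up. The controller multiplies each number of a shift by 400 mm and each number of a turn by 180 degrees. A row lasts 1/12 s, in which the tool goes at most 41.7 mm and 7.16 degrees, less where a joint would pass 70% of its speed; a pose out of reach is approached as far as the arm can. A call with a number of a shift or a turn outside -1 to 1 is refused whole. A call with a gripper value outside its range is refused whole. "jaw" is the closure, from 0 (fully open) to 1 (shut), set as the call begins (left out, the last holds). The fingers move at their own pace and stop on an object; the grip force is fixed at half the most. Time passes only in rows, so rows that repeat a pose let the fingers close. It gives the time, the measured TCP pose, the force, the opening and the grip force at its end, in the units of the state.
- ctrl.get_obs(): the state, without advancing time (a new reading comes with each control period).
- ctrl.camera(name): name is "scene" or "top" or "wrist"; returns (picture, depth): 384x512x3 uint8, red, green, blue; 384x512 float32, m along the optical axis (not along the pixel's ray), 0 where there is no reading.
- ctrl.camera_info(name): a dict with "camera_matrix" (3x3 intrinsics, pixels), "R" (3x3) and "t" (3): a world point X has camera coordinates R X + t; the wrist camera has in their place "T_tool_cam" (4x4, takes a point from camera to tool coordinates, whose origin is the TCP and whose axes are the flange's). Camera axes: x right, y down, z forward; pixel columns grow to the right and rows downward; lengths in m; the calibration is good to about 2 mm. A picture is of the moment at which its call begins: read the wrist's pose just before it. camera_info takes no time and is no camera call.
- ctrl.hand_in(): hands the job in; it is judged then, once.
The state is a dict: "time_s": time; "q": joint angles; "dq": joint speeds; "joint_efforts": joint torques, N m; "eef_pos": TCP position; "eef_rot": TCP orientation; "wrist_force": force on the tool from outside, world axes, zero at the start; "torque": the same for the moment, N m; "opening": opening from 0.0 (shut) to 1.0 (fully open); "grasp_force": force on a finger pad.
Only numpy, scipy, OpenCV 4.12 (cv2) and the standard library are available. Lean on these libraries where they do the work, as an engineer would, in place of code of your own. Each camera call takes 0.05 s, during which the arm holds its last target. There are 200 camera calls.

## Working session

There is one attempt and no reset: what is moved stays moved. The work goes in short steps, Python scripts to look and compute and a tool call to move; the robot and the scene stay as the last step left them, time stands still between calls to the robot, and variables do not carry over. Pictures are saved under pics/ and viewed, at most 14 in all, crops included, and the job is handed in when it is done.

Besides the shell and the picture viewer there is one more tool, called after "Call:" as name([rows], argument=value, ...), one row to a line, values as JSON. drive_tool: Moves the arm, as the interface text tells. Its arguments: {"type":"object","properties":{"plan":{"type":"array"},"jaw":{"type":"number"}},"required":["plan"]}

```bash
mkdir -p pics; ls; python3 - <<'E'
from bench import ctrl
import cv2,numpy as np
print(ctrl.get_obs())
for n in("scene","top"):
    p,d=ctrl.camera(n); cv2.imwrite(f"pics/{n}0.png",p[:,:,::-1]); np.savez(f"pics/{n}0.npz",p=p,d=d); print(n,ctrl.camera_info(n))
print(ctrl.camera_info("wrist"))
E
```

```text
pics
{'time_s': 0.0, 'q': array([-1.44928042e+00,  1.81531858e-01,  1.60799458e+00,  3.41626837e-06,
        1.35383079e+00, -2.06306711e-01]), 'dq': array([-0.00163402, -0.00127211,  0.00065217,  0.00102148,  0.00047192,
       -0.0003235 ]), 'joint_efforts': array([ 7.81897979e-04, -4.44872367e+01, -3.51340628e+01, -3.30524390e-04,
        9.03712789e-03, -1.28243357e-05]), 'eef_pos': array([ 0.18508514, -0.54381169,  0.23039582]), 'eef_rot': array([-8.81419903e-04,  9.86596267e-01,  1.63177903e-01,  3.90598154e-05]), 'wrist_force': array([-0.03884662, -0.0132223 , -0.05388719]), 'torque': array([0.01291034, 0.02770122, 0.00724644]), 'grasp_force': 0.0, 'opening': 1.0009474159244467}
scene {'camera_matrix': array([[435.45151189,   0.        , 261.57813108],
       [  0.        , 435.45151189, 191.61585893],
       [  0.        ,   0.        ,   1.        ]]), 'R': array([[ 0.85541875, -0.51773402, -0.01449971],
       [-0.31111105, -0.49124405, -0.81356573],
       [ 0.41408776,  0.7004504 , -0.58129215]]), 't': array([-0.58626331,  0.14772027,  0.93631938])}
top {'camera_matrix': 
[... 187 characters left out ...]
71727, -0.00999605],
       [-0.99543581,  0.02240979, -0.09276503],
       [ 0.09296281,  0.00794905, -0.99563785]]), 't': array([-0.19230986,  0.55487354,  0.94817151])}
{'camera_matrix': array([[313.58434276,   0.        , 261.27126574],
       [  0.        , 313.58434276, 200.45585342],
       [  0.        ,   0.        ,   1.        ]]), 'T_tool_cam': array([[-4.87819676e-04, -9.58534992e-01, -2.84974438e-01,
         7.19794648e-02],
       [ 9.99999768e-01, -6.03214149e-04,  3.17159345e-04,
        -4.04403213e-04],
       [-4.75908944e-04, -2.84974218e-01,  9.58535064e-01,
        -1.42533559e-01],
       [ 0.00000000e+00,  0.00000000e+00,  0.00000000e+00,
         1.00000000e+00]])}
```

View pics/scene0.png

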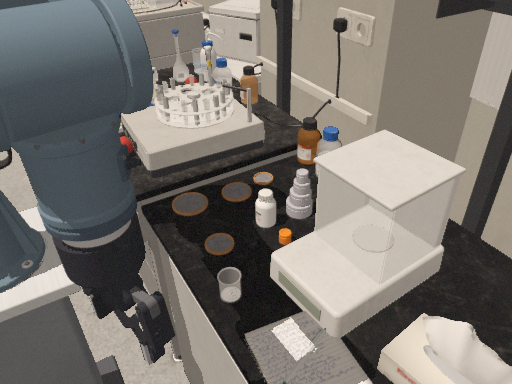

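View pics/top0.png

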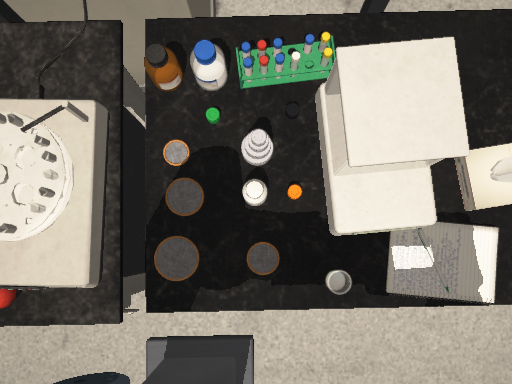

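The scene view shows the stack at (300,195), the bottle at (265,208), the beaker at (230,285), and the bases at (190,204), (237,191), (263,178) and (219,244). In the top view the bases are at about (177,258), (184,197), (263,258) and (176,152). The stack is at (257,148), the bottle at (255,192) and the beaker at (338,282).

```bash
cat > h.py <<'E'
import numpy as np,cv2
from bench import ctrl
from scipy.spatial.transform import Rotation as Ro
def cam(n,o=None):
    i=ctrl.camera_info(n);K=i["camera_matrix"]
    if n!="wrist": return K,i["R"].T,-i["R"].T@i["t"]
    q=o["eef_rot"];Rt=Ro.from_quat([q[1],q[2],q[3],q[0]]).as_matrix();T=i["T_tool_cam"]
    return K,Rt@T[:3,:3],Rt@T[:3,3]+o["eef_pos"]
def ray(c,uv,z):
    K,R,t=c;d=(np.c_[np.atleast_2d(uv),np.ones(len(np.atleast_2d(uv)))]@np.linalg.inv(K).T)@R.T
    return t+d*((z-t[2])/d[:,2])[:,None]
def cloud(c,d):
    K,R,t=c;v,u=np.indices(d.shape);P=np.stack([(u-K[0,2])/K[0,0]*d,(v-K[1,2])/K[1,1]*d,d],-1)
    return P@R.T+t
def circ(P):
    A=np.c_[2*P[:,:2],np.ones(len(P))];s=np.linalg.lstsq(A,(P[:,:2]**2).sum(1),rcond=None)[0]
    return s[:2],np.sqrt(s[2]+s[0]**2+s[1]**2)
E
python3 - <<'E'
from h import *
Z=np.load("pics/top0.npz");p,d=Z["p"],Z["d"];c=cam("top")
hsv=cv2.cvtColor(p,cv2.COLOR_RGB2HSV)
m=((hsv[:,:,0]<22)&(hsv[:,:,1]>90)&(hsv[:,:,2]>60)).astype(np.uint8)
print("bases")
for uv in [(177,258),(184,197),(263,258),(176,152)]:
    v,u=np.nonzero(m);k=np.hypot(u-uv[0],v-uv[1])<28
    h=cv2.convexHull(np.c_[u[k],v[k]].astype(np.int32))[:,0]
    cc,r=circ(ray(c,h,.008));print(uv,k.sum(),cc.round(4),r.round(4))
W=cloud(c,d)
def rep(n,u0,u1,v0,v1,z0,z1):
    Q=W[v0:v1,u0:u1].reshape(-1,3);Q=Q[(Q[:,2]>z0)&(Q[:,2]<z1)]
    if len(Q)<5:print(n,len(Q));return
    (x,y),r=cv2.minEnclosingCircle(Q[:,:2].astype(np.float32));print(n,len(Q),np.round([x,y,r],4),np.median(Q[:,2]).round(4),Q[:,:2].mean(0).round(4))
for n,z in zip("abcd",(.032,.062,.090,.116)):rep(n,230,285,115,175,z-.004,z+.004)
rep("bottle",235,275,174,212,.08,.095);rep("beaker",320,355,265,298,.04,.06)
rep("orange",284,305,180,202,.015,.04);rep("black",280,305,98,122,.015,.05);rep("green",203,222,105,125,.015,.04)
rep("rack",232,340,30,95,.02,.3);rep("autos",0,115,95,300,.02,.3)
# scene
Z=np.load("pics/scene0.npz");W=cloud(cam("scene"),Z["d"])
for n,z in zip("abcd",(.032,.062,.090,.116)):rep(n,275,325,160,222,z-.003,z+.003)
im=cv2.resize(p[110:240,140:330],None,fx=4,fy=4,interpolation=cv2.INTER_CUBIC);cv2.imwrite("pics/top0c.png",im[:,:,::-1])
E
```

```text
bases
(177, 258) 313 [ 0.4446 -0.0438] 0.0447
(184, 197) 256 [ 0.5678 -0.0609] 0.0386
(263, 258) 218 [ 0.441  -0.2158] 0.0325
(176, 152) 215 [ 0.6437 -0.0479] 0.0375
a 200 [ 0.6599 -0.2093  0.032 ] 0.0319 [ 0.646  -0.2062]
b 180 [ 0.6612 -0.2103  0.0258] 0.0618 [ 0.651  -0.2078]
c 139 [ 0.6633 -0.2118  0.0201] 0.0899 [ 0.6577 -0.2114]
d 183 [ 0.6623 -0.2127  0.014 ] 0.1159 [ 0.6622 -0.2126]
bottle 236 [ 0.5696 -0.2032  0.0164] 0.0871 [ 0.5692 -0.2028]
beaker 174 [ 0.3943 -0.3582  0.023 ] 0.0548 [ 0.393  -0.3611]
orange 159 [ 0.5712 -0.2812  0.0139] 0.026 [ 0.5705 -0.2811]
black 163 [ 0.7356 -0.2816  0.0141] 0.0259 [ 0.7349 -0.2818]
green 157 [ 0.7311 -0.1215  0.0142] 0.0256 [ 0.7299 -0.1215]
rack 3742 [ 0.7931 -0.2724  0.1139] 0.0674 [ 0.8127 -0.2773]
autos 19884 [0.5648 0.194  0.2094] 0.0941 [0.5681 0.1634]
a 136 [ 0.6895 -0.1632  0.1211] 0.0312 [ 0.6591 -0.2155]
b 97 [ 0.6397 -0.2175  0.0482] 0.0615 [ 0.6543 -0.2223]
c 68 [ 0.6638 -0.217   0.0202] 0.0891 [ 0.6593 -0.2218]
d 85 [ 0.6338 -0.2935  0.0966] 0.1149 [ 0.644  -0.2615]
```

View pics/top0c.png

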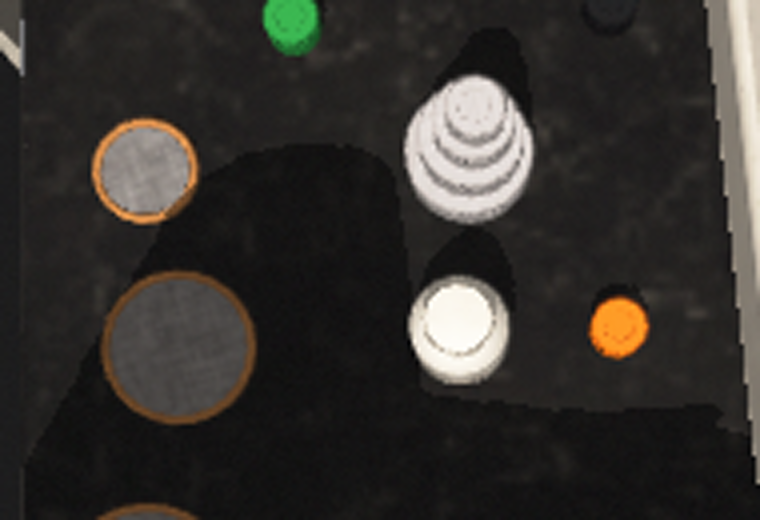

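The first measurements agree well enough to start. I'll go over the stack by a waypoint clear of the balance and aligned with world axes, then refine with the wrist camera.

Call:
drive_tool([
  [[0.22,-0.12,-0.075,0.03],[0.43,-0.24,-0.075,0.06],[0.864,-0.483,-0.075,0.1043],[0.864,-0.483,-0.075,0.1043],[0.864,-0.483,-0.075,0.1043],[0.864,-0.483,-0.075,0.1043],[0.864,-0.483,-0.075,0.1043],[0.864,-0.483,-0.075,0.1043],[0.864,-0.483,-0.075,0.1043],[0.864,-0.483,-0.075,0.1043],[0.864,-0.483,-0.075,0.1043],[0.864,-0.483,-0.075,0.1043]],
])

```text
time_s: 1.1
eef_pos: [0.4507, -0.2489, 0.261]
eef_rot: [-0.0, 1.0, 0.002, -0.0]
wrist_force: [0.0, 0.2, -0.4]
opening: 0.999
grasp_force: 0.0
```

Call:
drive_tool([
  [[0.1,-0.02,0,0],[0.53,-0.0925,0.05,0],[0.53,-0.0925,0.05,0],[0.53,-0.0925,0.05,0],[0.53,-0.0925,0.05,0],[0.53,-0.0925,0.05,0],[0.53,-0.0925,0.05,0],[0.53,-0.0925,0.05,0],[0.53,-0.0925,0.05,0]],
])

```text
time_s: 1.85
eef_pos: [0.6608, -0.2145, 0.2414]
eef_rot: [0.0, 1.0, -0.001, -0.0]
wrist_force: [-0.2, 0.0, -0.0]
opening: 0.995
grasp_force: 0.0
```

```bash
cat > w.py <<'E'
import sys
from h import *
o=ctrl.get_obs();p,d=ctrl.camera("wrist");n=sys.argv[1]
cv2.imwrite(f"pics/{n}.png",p[:,:,::-1]);np.savez(f"pics/{n}.npz",p=p,d=d)
W=cloud(cam("wrist",o),d);print(o["eef_pos"].round(4),o["eef_rot"].round(4))
X,Y,Z=W[...,0],W[...,1],W[...,2]
def disc(n,z,cx,cy,R,t=.003):
    k=(abs(Z-z)<t)&(np.hypot(X-cx,Y-cy)<R+.012)&(d>0)
    if k.sum()<20:return print(n,"none")
    h=cv2.convexHull(W[k][:,:2].astype(np.float32))[:,0]
    cc,r=circ(h);e=cv2.minEnclosingCircle(h);print(n,k.sum(),"fit",cc.round(4),r.round(4),"enc",np.round([*e[0],e[1]],4),"z",np.median(Z[k]).round(4))
for a in sys.argv[2:]: q=a.split(",");disc(q[0],*map(float,q[1:]))
E
python3 w.py w1 d,.116,.662,-.213,.014 c,.09,.662,-.213,.02 b,.062,.662,-.213,.026 a,.032,.662,-.213,.032 bot,.087,.57,-.203,.02
```

```text
[ 0.6608 -0.2145  0.2414] [ 1.e-04  1.e+00 -7.e-04 -4.e-04]
d 744 fit [ 0.6643 -0.2139] 0.0136 enc [ 0.6641 -0.2141  0.014 ] z 0.1157
c 500 fit [ 0.6651 -0.2132] 0.0196 enc [ 0.665  -0.2131  0.02  ] z 0.0898
b 453 fit [ 0.6633 -0.2117] 0.0257 enc [ 0.6632 -0.2117  0.026 ] z 0.0619
a 448 fit [ 0.6617 -0.2105] 0.0317 enc [ 0.6617 -0.2104  0.032 ] z 0.0318
bot 662 fit [ 0.5716 -0.204 ] 0.016 enc [ 0.5714 -0.2038  0.0165] z 0.0869
```

View pics/w1.png

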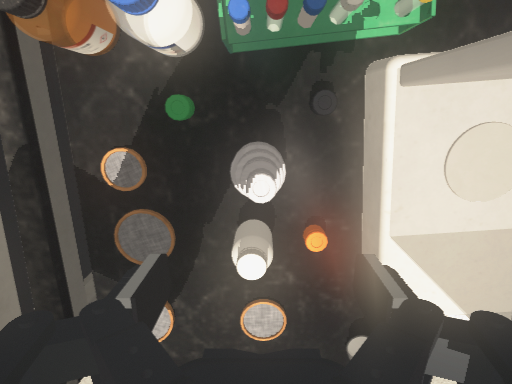

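The wrist view shows the stack top at (262,185), the bottle cap at (251,265), and base d, b and c at (124,169), (145,237) and (263,320); base a is partly hidden by a finger. I'll get the bases from this same picture.

```bash
cat > b.py <<'E'
import sys
from h import *
def bases(n,o,c0=[("a",.4446,-.0438,.045),("b",.5678,-.0609,.039),("c",.441,-.2158,.033),("d",.6437,-.0479,.027)],cn="wrist"):
    p=np.load(f"pics/{n}.npz")["p"];c=cam(cn,o)
    hsv=cv2.cvtColor(p,cv2.COLOR_RGB2HSV);v,u=np.nonzero((hsv[:,:,0]<22)&(hsv[:,:,1]>90)&(hsv[:,:,2]>60))
    P=ray(c,np.c_[u,v],.008)
    for b,x,y,r in c0:
        Q=P[np.hypot(P[:,0]-x,P[:,1]-y)<r+.007]
        if len(Q)<15: continue
        cc,rr=circ(Q)
        for _ in range(3):
            Q2=Q[abs(np.hypot(*(Q[:,:2]-cc).T)-rr)<.004];cc,rr=circ(Q2)
        print(n,b,len(Q2),cc.round(4),rr.round(4),"expect",r-.002)
if __name__=="__main__":
    bases("top0",None,cn="top");bases(sys.argv[1],ctrl.get_obs())
E
python3 b.py w1
```

```text
top0 a 313 [ 0.4448 -0.044 ] 0.0427 expect 0.043
top0 b 256 [ 0.5677 -0.061 ] 0.0366 expect 0.037
top0 c 218 [ 0.441  -0.2158] 0.0305 expect 0.031
top0 d 125 [ 0.6577 -0.0451] 0.0247 expect 0.025
w1 a 178 [ 0.4481 -0.0489] 0.0401 expect 0.043
w1 b 603 [ 0.5709 -0.0625] 0.0371 expect 0.037
w1 c 499 [ 0.4442 -0.2164] 0.0314 expect 0.031
w1 d 321 [ 0.6606 -0.0465] 0.025 expect 0.025
```

Call:
drive_tool([
  [[0.005,0,0.1,0],[0.005,0,0.2,0],[0.005,0,0.25,0],[0.005,0,0.25,0],[0.005,0,0.25,0],[0.005,0,0.25,0]],
], jaw=0.3)

```text
time_s: 2.4
eef_pos: [0.665, -0.2144, 0.1444]
eef_rot: [0.001, 1.0, -0.0, 0.002]
wrist_force: [-0.0, -0.3, 0.4]
opening: 0.7
grasp_force: 0.0
```

Call:
drive_tool([
  [[0,0,0.05,0],[0,0,0.09,0],[0,0,0.117,0],[0,0,0.117,0],[0,0,0.117,0],[0,0,0.117,0]],
])

```text
time_s: 2.9
eef_pos: [0.6652, -0.2138, 0.0966]
eef_rot: [0.001, 1.0, 0.0, 0.001]
wrist_force: [-0.4, -0.1, 0.5]
opening: 0.701
grasp_force: 0.0
```

Close on d.

Call:
drive_tool([
  [[0,0,0.003,0],[0,0,0.003,0],[0,0,0.003,0],[0,0,0.003,0],[0,0,0.003,0],[0,0,0.003,0],[0,0,0.003,0],[0,0,0.003,0]],
], jaw=1.0)

```text
time_s: 3.57
eef_pos: [0.6648, -0.2136, 0.0944]
eef_rot: [0.0, 1.0, 0.0, 0.001]
wrist_force: [0.2, 0.6, 6.0]
opening: 0.305
grasp_force: 59.2
```

Call:
drive_tool([
  [[0,0,-0.01,0],[0,0,-0.03,0],[0,0,-0.07,0],[0,0,-0.12,0],[0,0,-0.17,0],[0,0,-0.2,0],[0,0,-0.2,0],[0,0,-0.2,0]],
])

```text
time_s: 4.23
eef_pos: [0.6643, -0.2132, 0.1737]
eef_rot: [0.0, 1.0, 0.0, 0.0]
wrist_force: [-0.6, -0.5, -1.5]
opening: 0.301
grasp_force: 59.0
```

```bash
python3 w.py w2 d,.19,.664,-.213,.014,.01 c,.09,.662,-.213,.02 b,.062,.662,-.213,.026 a,.032,.662,-.213,.032; python3 b.py w2
```

```text
[ 0.6643 -0.2132  0.1737] [2.e-04 1.e+00 1.e-04 5.e-04]
d 4627 fit [ 0.6665 -0.213 ] 0.0203 enc [ 0.6705 -0.213   0.0253] z 0.1945
c 2039 fit [ 0.665 -0.213] 0.0197 enc [ 0.6651 -0.2129  0.0201] z 0.0896
b 655 fit [ 0.6635 -0.2116] 0.0256 enc [ 0.6635 -0.2116  0.0259] z 0.0619
a 641 fit [ 0.6619 -0.2105] 0.0316 enc [ 0.6617 -0.2103  0.032 ] z 0.0318
top0 a 313 [ 0.4448 -0.044 ] 0.0427 expect 0.043
top0 b 256 [ 0.5677 -0.061 ] 0.0366 expect 0.037
top0 c 218 [ 0.441  -0.2158] 0.0305 expect 0.031
top0 d 125 [ 0.6577 -0.0451] 0.0247 expect 0.025
w2 a 51 [ 0.4227 -0.0711] 0.0096 expect 0.043
w2 b 916 [ 0.5705 -0.0628] 0.037 expect 0.037
w2 c 279 [ 0.452  -0.2156] 0.026 expect 0.031
w2 d 492 [ 0.6595 -0.047 ] 0.0248 expect 0.025
```

View pics/w2.png

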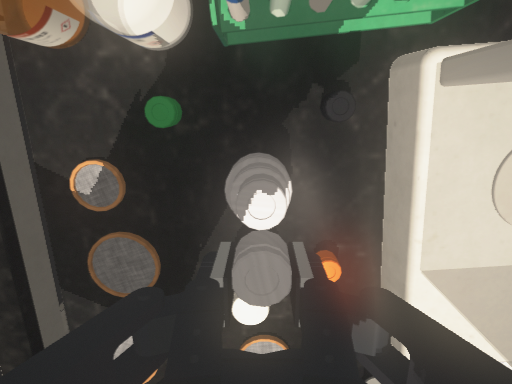

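The picture shows d held square between the pads at (262,268), with the rest of the stack undisturbed at (258,190). Next I carry it to base d at (97,185).

Call:
drive_tool([
  [[0,-0.05,0,0],[-0.005,-0.13,0,0],[-0.011,-0.22,0,0],[-0.011,-0.31,0.05,0],[-0.011,-0.38,0.15,0],[-0.011,-0.416,0.23,0],[-0.011,-0.416,0.3,0],[-0.011,-0.416,0.34,0],[-0.011,-0.416,0.34,0],[-0.011,-0.416,0.34,0],[-0.011,-0.416,0.34,0]],
])

```text
time_s: 5.2
eef_pos: [0.6602, -0.0472, 0.0379]
eef_rot: [0.0, 1.0, -0.0, 0.0]
wrist_force: [0.3, 0.4, -0.9]
opening: 0.306
grasp_force: 59.1
```

```bash
python3 w.py w3 ; python3 b.py w3|grep w3
```

```text
[ 0.6602 -0.0472  0.0379] [ 1.e-04  1.e+00 -1.e-04  4.e-04]
w3 b 698 [ 0.5825 -0.0546] 0.0261 expect 0.037
w3 d 322 [ 0.6427 -0.0477] 0.0315 expect 0.025
```

Call:
drive_tool([
  [[0,0,0.025,0],[0,0,0.045,0],[0,0,0.055,0],[0,0,0.062,0],[0,0,0.067,0],[0,0,0.069,0],[0,0,0.069,0],[0,0,0.069,0]],
])

```text
time_s: 5.92
eef_pos: [0.66, -0.0468, 0.0099]
eef_rot: [0.0, 1.0, 0.0, 0.0]
wrist_force: [-0.8, 0.4, -1.1]
opening: 0.305
grasp_force: 59.3
```

Call:
drive_tool([
  [[0,0,0.001,0],[0,0,0.002,0],[0,0,0.002,0],[0,0,0.002,0]],
])

```text
time_s: 6.25
eef_pos: [0.66, -0.0468, 0.0094]
eef_rot: [0.0, 1.0, 0.0, 0.0]
wrist_force: [-1.1, -0.1, 2.6]
opening: 0.307
grasp_force: 59.4
```

Contact is felt, so I release and rise.

Call:
drive_tool([
  [[0,0,0,0],[0,0,0,0],[0,0,0,0],[0,0,0,0],[0,0,-0.02,0],[0,0,-0.08,0],[0,0,-0.17,0],[0,0,-0.26,0],[0,0,-0.36,0],[0,0,-0.4,0],[0,0,-0.4,0],[0,0,-0.4,0]],
], jaw=0.3)

```text
time_s: 7.25
eef_pos: [0.6606, -0.047, 0.171]
eef_rot: [0.0, 1.0, 0.0, 0.002]
wrist_force: [-0.4, -0.1, -1.1]
opening: 0.7
grasp_force: 0.0
```

```bash
python3 w.py w4 d,.031,.66,-.047,.014; python3 b.py w4|grep w4
```

```text
[ 0.6606 -0.047   0.171 ] [5.0e-04 1.0e+00 1.0e-04 1.7e-03]
d 667 fit [ 0.6597 -0.047 ] 0.0136 enc [ 0.6598 -0.047   0.0139] z 0.0307
w4 a 473 [ 0.4526 -0.0437] 0.0402 expect 0.043
w4 b 940 [ 0.5698 -0.0607] 0.0368 expect 0.037
w4 c 140 [ 0.4314 -0.2134] 0.0205 expect 0.031
w4 d 432 [ 0.6585 -0.0451] 0.0243 expect 0.025
```

Call:
drive_tool([
  [[0,0.05,0,0],[0,0.13,0,0],[0.011,0.22,0,0],[0.011,0.31,0,0],[0.011,0.38,0.02,0],[0.011,0.415,0.08,0],[0.011,0.415,0.14,0],[0.011,0.415,0.14,0],[0.011,0.415,0.14,0],[0.011,0.415,0.14,0]],
])

```text
time_s: 8.13
eef_pos: [0.664, -0.212, 0.1126]
eef_rot: [-0.0, 1.0, 0.0, -0.001]
wrist_force: [0.1, 0.7, 0.6]
opening: 0.698
grasp_force: 0.0
```

Call:
drive_tool([
  [[0.002,0.002,0.05,0],[0.002,0.002,0.09,0],[0.002,0.002,0.11,0],[0.002,0.002,0.115,0],[0.002,0.002,0.115,0],[0.002,0.002,0.115,0]],
])

```text
time_s: 8.63
eef_pos: [0.6658, -0.2136, 0.0684]
eef_rot: [0.0, 1.0, 0.0, 0.001]
wrist_force: [-0.3, -0.1, -0.1]
opening: 0.696
grasp_force: 0.0
```

Call:
drive_tool([
  [[0,0,0,0],[0,0,0,0],[0,0,0,0],[0,0,0,0],[0,0,0,0],[0,0,0,0]],
], jaw=1.0)

```text
time_s: 9.13
eef_pos: [0.6661, -0.214, 0.0687]
eef_rot: [0.001, 1.0, 0.0, 0.001]
wrist_force: [-0.4, 1.7, 6.2]
opening: 0.447
grasp_force: 60.9
```

Call:
drive_tool([
  [[0,0,-0.01,0],[0,0,-0.04,0],[0,0,-0.09,0],[0,0,-0.16,0],[0,0,-0.23,0],[0,0,-0.28,0],[0,0,-0.28,0],[0,0,-0.28,0]],
])

```text
time_s: 9.8
eef_pos: [0.6655, -0.2139, 0.1803]
eef_rot: [0.001, 1.0, 0.0, 0.001]
wrist_force: [-0.6, 0.1, -3.5]
opening: 0.445
grasp_force: 60.5
```

Call:
drive_tool([
  [[-0.04,0,0,0],[-0.1,0,0,0],[-0.18,0.006,0,0],[-0.26,0.006,0,0],[-0.35,0.006,0,0],[-0.43,0.006,0,0],[-0.51,0.006,0,0],[-0.55,0.006,0,0],[-0.551,0.006,0,0],[-0.551,0.006,0.05,0],[-0.551,0.006,0.1,0],[-0.551,0.006,0.1,0]],
])

```text
time_s: 10.8
eef_pos: [0.4418, -0.2136, 0.1339]
eef_rot: [-0.003, 1.0, -0.0, -0.003]
wrist_force: [-1.4, 1.6, -3.9]
opening: 0.442
grasp_force: 60.9
```

```bash
python3 w.py w5 b,.062,.662,-.213,.026 ; python3 b.py w5|grep w5
```

```text
[ 0.4418 -0.2136  0.1339] [-3.0e-03  1.0e+00 -1.0e-04 -3.4e-03]
b none
w5 a 1878 [ 0.4475 -0.0455] 0.0433 expect 0.043
w5 b 1610 [ 0.5706 -0.0625] 0.0374 expect 0.037
w5 c 963 [ 0.4433 -0.217 ] 0.031 expect 0.031
```

View pics/w5.png

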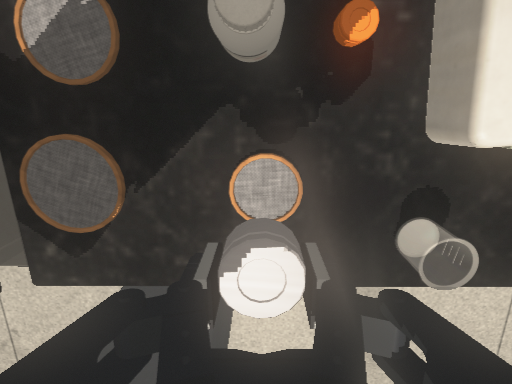

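The wrist view shows c held square above base c, which is at (266,188). Bases a at (72,183) and b at (67,35) are empty, and the beaker is clear at (437,255).

Call:
drive_tool([
  [[0,0,0.03,0],[0,0,0.08,0],[0,0,0.14,0],[0,0,0.2,0],[0,0,0.25,0],[0,0,0.27,0],[0,0,0.27,0],[0,0,0.27,0]],
])

```text
time_s: 11.52
eef_pos: [0.445, -0.2162, 0.0313]
eef_rot: [-0.0, 1.0, 0.0, -0.0]
wrist_force: [0.6, 0.0, -2.5]
opening: 0.449
grasp_force: 60.9
```

Call:
drive_tool([
  [[-0.001,0.001,0.02,0],[-0.001,0.001,0.035,0],[-0.001,0.001,0.042,0],[-0.001,0.001,0.046,0],[-0.001,0.001,0.049,0],[-0.001,0.001,0.049,0],[-0.001,0.001,0.049,0]],
])

```text
time_s: 12.1
eef_pos: [0.4442, -0.2164, 0.0118]
eef_rot: [0.0, 1.0, 0.0, -0.0]
wrist_force: [-2.7, 1.5, 2.5]
opening: 0.448
grasp_force: 61.5
```

Call:
drive_tool([
  [[0,0,0,0],[0,0,0,0],[0,0,0,0],[0,0,0,0],[0,0,-0.02,0],[0,0,-0.08,0],[0,0,-0.17,0],[0,0,-0.26,0],[0,0,-0.36,0],[0,0,-0.4,0],[0,0,-0.4,0],[0,0,-0.4,0]],
], jaw=0.15)

```text
time_s: 13.1
eef_pos: [0.4448, -0.2169, 0.1729]
eef_rot: [0.001, 1.0, 0.0, 0.001]
wrist_force: [0.6, 0.4, -1.0]
opening: 0.849
grasp_force: 0.0
```

```bash
python3 w.py w6 c,.033,.444,-.216,.02; python3 b.py w6|grep w6
```

```text
[ 0.4448 -0.2169  0.1729] [1.1e-03 1.0e+00 1.0e-04 1.3e-03]
c 1371 fit [ 0.4434 -0.2165] 0.0197 enc [ 0.4436 -0.2165  0.0202] z 0.0326
w6 a 1424 [ 0.4458 -0.0454] 0.0428 expect 0.043
w6 b 1637 [ 0.567  -0.0626] 0.0367 expect 0.037
w6 c 842 [ 0.4416 -0.2151] 0.0306 expect 0.031
```

Call:
drive_tool([
  [[0.04,0,-0.03,0],[0.1,0,-0.03,0],[0.18,-0.004,-0.03,0],[0.26,-0.004,-0.03,0],[0.35,-0.01,-0.03,0],[0.43,-0.01,-0.03,0],[0.5,-0.01,-0.03,0],[0.54,-0.01,-0.03,0],[0.547,-0.011,0,0],[0.547,-0.011,0,0],[0.547,-0.011,0,0],[0.547,-0.011,0,0]],
])

```text
time_s: 14.15
eef_pos: [0.6612, -0.2117, 0.1698]
eef_rot: [-0.001, 1.0, -0.0, -0.001]
wrist_force: [0.7, -0.1, 0.4]
opening: 0.849
grasp_force: 0.0
```

```bash
python3 w.py w7 b,.062,.662,-.213,.026 a,.032,.662,-.213,.032 bot,.087,.57,-.203,.02
```

```text
[ 0.6612 -0.2117  0.1698] [-7.0e-04  1.0e+00 -2.0e-04 -1.4e-03]
b 2913 fit [ 0.6634 -0.2117] 0.0257 enc [ 0.6635 -0.2117  0.026 ] z 0.0617
a 649 fit [ 0.662  -0.2104] 0.0315 enc [ 0.662  -0.2105  0.0318] z 0.0319
bot 1025 fit [ 0.5718 -0.2037] 0.0161 enc [ 0.5719 -0.2034  0.0166] z 0.087
```

Call:
drive_tool([
  [[0.003,0,0.06,0],[0.003,0,0.14,0],[0.003,0,0.2,0],[0.003,0,0.25,0],[0.003,0,0.28,0],[0.003,0,0.28,0],[0.003,0,0.28,0],[0.003,0,0.28,0]],
])

```text
time_s: 14.87
eef_pos: [0.6652, -0.2127, 0.0614]
eef_rot: [0.001, 1.0, -0.0, 0.001]
wrist_force: [-0.3, -0.7, 0.2]
opening: 0.85
grasp_force: 0.0
```

Call:
drive_tool([
  [[-0.003,-0.002,0.03,0],[-0.003,-0.002,0.05,0],[-0.003,-0.002,0.061,0],[-0.003,-0.002,0.061,0],[-0.003,-0.002,0.061,0]],
])

```text
time_s: 15.28
eef_pos: [0.6625, -0.2109, 0.0342]
eef_rot: [-0.0, 1.0, 0.0, -0.001]
wrist_force: [-0.7, -1.1, -0.0]
opening: 0.854
grasp_force: 0.0
```

Call:
drive_tool([
  [[0,0,0,0],[0,0,0,0],[0,0,0,0],[0,0,0,0],[0,0,0,0],[0,0,0,0]],
], jaw=1.0)

```text
time_s: 15.78
eef_pos: [0.6636, -0.2116, 0.0357]
eef_rot: [0.0, 1.0, 0.0, 0.001]
wrist_force: [0.6, -0.8, 3.5]
opening: 0.588
grasp_force: 63.8
```

Call:
drive_tool([
  [[0,0,-0.01,0],[0,0,-0.04,0],[0,0,-0.09,0],[0,0,-0.16,0],[0,0,-0.23,0],[0,0,-0.3,0],[0,0,-0.32,0],[0,0,-0.32,0],[0,0,-0.32,0]],
])

```text
time_s: 16.53
eef_pos: [0.6623, -0.2108, 0.1619]
eef_rot: [-0.0, 1.0, 0.0, -0.001]
wrist_force: [-0.3, 0.2, -6.6]
opening: 0.587
grasp_force: 63.6
```

Call:
drive_tool([
  [[-0.02,-0.03,0,0],[-0.05,-0.08,0,0],[-0.09,-0.15,0,0],[-0.14,-0.22,0,0],[-0.18,-0.29,0,0],[-0.22,-0.35,0,0],[-0.2325,-0.373,0.03,0],[-0.2325,-0.373,0.1,0],[-0.2325,-0.373,0.18,0],[-0.2325,-0.373,0.24,0],[-0.2325,-0.373,0.24,0],[-0.2325,-0.373,0.24,0]],
])

```text
time_s: 17.53
eef_pos: [0.5668, -0.061, 0.0636]
eef_rot: [-0.001, 1.0, 0.0, -0.004]
wrist_force: [0.5, -0.1, -5.0]
opening: 0.588
grasp_force: 64.4
```

```bash
python3 w.py w8 d,.031,.66,-.047,.014; python3 b.py w8|grep w8
```

```text
[ 0.5668 -0.061   0.0636] [-0.0012  1.      0.     -0.0037]
d 2396 fit [ 0.6596 -0.0469] 0.0138 enc [ 0.6597 -0.0471  0.0141] z 0.0306
w8 a 258 [ 0.4567 -0.0473] 0.0394 expect 0.043
w8 b 1405 [ 0.5724 -0.0625] 0.037 expect 0.037
w8 c 155 [ 0.4504 -0.2188] 0.0275 expect 0.031
w8 d 1102 [ 0.6625 -0.0465] 0.0246 expect 0.025
```

View pics/w8.png

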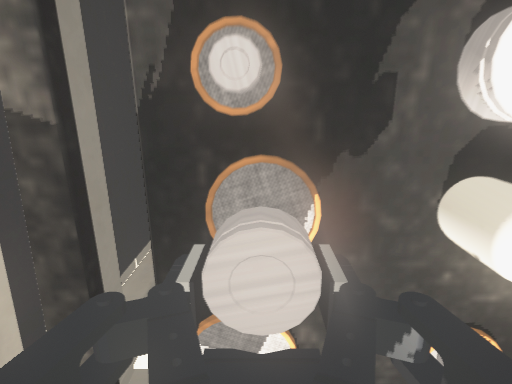

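The picture shows d centred in its base at (236,63) and b held square over base b, which is at (263,210).

Call:
drive_tool([
  [[0,0,0.03,0],[0,0,0.07,0],[0,0,0.1,0],[0,0,0.1,0],[0,0,0.1,0],[0,0,0.1,0]],
])

```text
time_s: 18.08
eef_pos: [0.5706, -0.0622, 0.0276]
eef_rot: [0.0, 1.0, 0.0, 0.001]
wrist_force: [-0.1, -0.2, -4.3]
opening: 0.584
grasp_force: 64.7
```

Call:
drive_tool([
  [[0,0,0.02,0],[0,0,0.034,0],[0,0,0.041,0],[0,0,0.045,0],[0,0,0.047,0],[0,0,0.047,0],[0,0,0.047,0]],
])

```text
time_s: 18.67
eef_pos: [0.5696, -0.0619, 0.0087]
eef_rot: [-0.0, 1.0, 0.0, -0.0]
wrist_force: [-5.0, 2.2, 3.8]
opening: 0.589
grasp_force: 65.9
```

Contact. I release with the jaw fully open, rise, and return for a.

Call:
drive_tool([
  [[0,0,0,0],[0,0,0,0],[0,0,0,0],[0,0,0,0],[0,0,-0.02,0],[0,0,-0.08,0],[0,0,-0.17,0],[0,0,-0.26,0],[0,0,-0.36,0],[0,0,-0.4,0],[0,0,-0.4,0],[0,0,-0.4,0]],
], jaw=0.0)

```text
time_s: 19.67
eef_pos: [0.5708, -0.0622, 0.17]
eef_rot: [0.001, 1.0, 0.0, 0.002]
wrist_force: [0.3, -0.1, -1.0]
opening: 1.004
grasp_force: 0.0
```

```bash
python3 w.py w9 b,.035,.5706,-.0625,.026; python3 b.py w9|grep w9
```

```text
[ 0.5708 -0.0622  0.17  ] [6.0e-04 1.0e+00 1.0e-04 1.7e-03]
b 2388 fit [ 0.5698 -0.062 ] 0.0257 enc [ 0.5698 -0.062   0.0261] z 0.0347
w9 a 1064 [ 0.447  -0.0439] 0.0429 expect 0.043
w9 b 1004 [ 0.5684 -0.0609] 0.0365 expect 0.037
w9 c 254 [ 0.4436 -0.2136] 0.0307 expect 0.031
w9 d 562 [ 0.6573 -0.0453] 0.0243 expect 0.025
```

Call:
drive_tool([
  [[0.02,0.03,0,0],[0.05,0.08,0,0],[0.09,0.15,0,0],[0.14,0.22,0,0],[0.18,0.29,0,0],[0.22,0.35,0,0],[0.228,0.371,0,0],[0.228,0.371,0,0],[0.228,0.371,0,0],[0.228,0.371,0,0]],
])

```text
time_s: 20.55
eef_pos: [0.6601, -0.2091, 0.1667]
eef_rot: [-0.001, 1.0, 0.0, -0.001]
wrist_force: [0.3, 0.2, -0.4]
opening: 0.999
grasp_force: 0.0
```

```bash
python3 w.py w10 a,.032,.662,-.213,.032 bot,.087,.57,-.203,.02
```

```text
[ 0.6601 -0.2091  0.1667] [-8.0e-04  1.0e+00  3.0e-04 -1.2e-03]
a 3672 fit [ 0.6616 -0.2105] 0.0318 enc [ 0.6615 -0.2104  0.0322] z 0.0317
bot 1053 fit [ 0.5715 -0.2039] 0.0162 enc [ 0.5715 -0.204   0.0167] z 0.0869
```

View pics/w10.png

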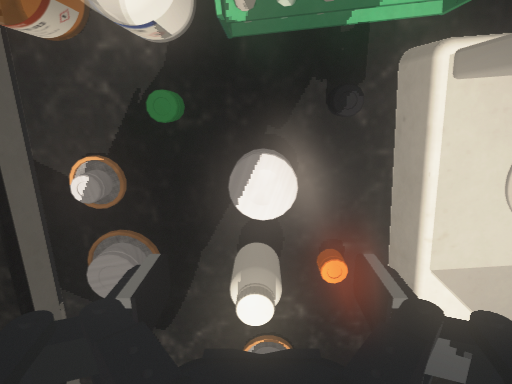

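Call:
drive_tool([
  [[0.001,0.001,0.06,0],[0.001,0.001,0.14,0],[0.001,0.001,0.22,0],[0.001,0.001,0.28,0],[0.001,0.001,0.31,0],[0.001,0.001,0.31,0],[0.001,0.001,0.31,0],[0.001,0.001,0.31,0]],
])

```text
time_s: 21.27
eef_pos: [0.663, -0.2111, 0.0465]
eef_rot: [0.001, 1.0, 0.0, 0.002]
wrist_force: [0.0, -1.1, 0.7]
opening: 1.0
grasp_force: 0.0
```

Call:
drive_tool([
  [[-0.002,-0.001,0.03,0],[-0.002,-0.001,0.06,0],[-0.002,-0.001,0.085,0],[-0.002,-0.001,0.1,0],[-0.002,-0.001,0.102,0],[-0.002,-0.001,0.102,0],[-0.002,-0.001,0.102,0]],
])

```text
time_s: 21.85
eef_pos: [0.6609, -0.2105, 0.0033]
eef_rot: [0.0, 1.0, 0.0, 0.0]
wrist_force: [-0.9, 0.1, 0.3]
opening: 0.997
grasp_force: 0.0
```

Call:
drive_tool([
  [[0,0,0,0],[0,0,0,0],[0,0,0,0],[0,0,0,0],[0,0,0,0],[0,0,0,0]],
], jaw=1.0)

```text
time_s: 22.35
eef_pos: [0.6615, -0.2106, 0.0045]
eef_rot: [0.0, 1.0, 0.0, 0.001]
wrist_force: [-0.7, 2.2, 5.7]
opening: 0.732
grasp_force: 67.8
```

Call:
drive_tool([
  [[0,0,-0.01,0],[0,0,-0.03,0],[0,0,-0.08,0],[0,0,-0.15,0],[0,0,-0.22,0],[0,0,-0.3,0],[0,0,-0.37,0],[0,0,-0.39,0],[0,0,-0.39,0],[0,0,-0.39,0]],
])

```text
time_s: 23.18
eef_pos: [0.6599, -0.2101, 0.1578]
eef_rot: [-0.0, 1.0, 0.0, -0.001]
wrist_force: [-0.7, 0.6, -7.6]
opening: 0.729
grasp_force: 68.1
```

Call:
drive_tool([
  [[-0.02,-0.015,0,0],[-0.06,-0.046,0,0],[-0.11,-0.085,0,0],[-0.17,-0.13,0,0],[-0.23,-0.178,0,0],[-0.3,-0.232,0,0],[-0.37,-0.286,0,0],[-0.44,-0.34,0,0],[-0.5,-0.386,0,0],[-0.535,-0.413,0,0],[-0.535,-0.413,0,0],[-0.535,-0.413,0,0]],
])

```text
time_s: 24.18
eef_pos: [0.4445, -0.0441, 0.157]
eef_rot: [-0.001, 1.0, 0.001, -0.002]
wrist_force: [0.6, -0.6, -6.1]
opening: 0.729
grasp_force: 67.9
```

Call:
drive_tool([
  [[0,0,0.03,0],[0,0,0.08,0],[0,0,0.15,0],[0,0,0.22,0],[0,0,0.27,0],[0,0,0.3,0],[0,0,0.3,0],[0,0,0.3,0]],
])

```text
time_s: 24.85
eef_pos: [0.446, -0.0453, 0.0379]
eef_rot: [-0.001, 1.0, -0.0, -0.002]
wrist_force: [-0.2, 0.9, -6.0]
opening: 0.728
grasp_force: 68.1
```

```bash
python3 w.py w11 b,.035,.5706,-.0625,.026 d,.031,.66,-.047,.014; python3 b.py w11|grep w11
```

```text
[ 0.446  -0.0453  0.0379] [-6.0e-04  1.0e+00 -2.0e-04 -1.6e-03]
b 3673 fit [ 0.5657 -0.0618] 0.0225 enc [ 0.56   -0.0619  0.0235] z 0.0348
d none
w11 a 1975 [ 0.4483 -0.0447] 0.0426 expect 0.043
w11 b 2118 [ 0.5702 -0.0618] 0.0365 expect 0.037
w11 c 749 [ 0.4448 -0.2075] 0.0259 expect 0.031
```

View pics/w11.png

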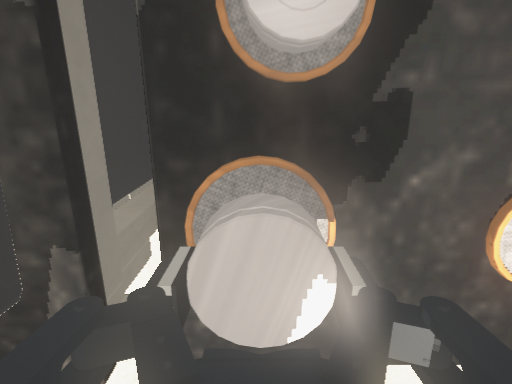

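The picture shows a held over base a at (261,230), and b in its base at (295,20). Next I lower a.

Call:
drive_tool([
  [[0.002,0,0.025,0],[0.002,0,0.045,0],[0.002,0,0.055,0],[0.002,0,0.062,0],[0.002,0,0.067,0],[0.002,0,0.068,0],[0.002,0,0.068,0],[0.002,0,0.068,0]],
])

```text
time_s: 25.57
eef_pos: [0.4477, -0.0453, 0.0123]
eef_rot: [0.0, 1.0, 0.0, 0.0]
wrist_force: [0.6, -0.6, -6.3]
opening: 0.728
grasp_force: 68.5
```

Call:
drive_tool([
  [[0,0,0.003,0],[0,0,0.005,0],[0,0,0.007,0],[0,0,0.007,0],[0,0,0.007,0]],
])

```text
time_s: 25.98
eef_pos: [0.4477, -0.0453, 0.0095]
eef_rot: [0.0, 1.0, 0.0, 0.0]
wrist_force: [-0.7, -0.1, -2.3]
opening: 0.73
grasp_force: 68.8
```

Almost seated. I go 0.3 mm further, then release and rise.

Call:
drive_tool([
  [[0,0,0.001,0],[0,0,0.001,0],[0,0,0.001,0]],
])

```text
time_s: 26.23
eef_pos: [0.4477, -0.0453, 0.0094]
eef_rot: [0.0, 1.0, 0.0, 0.0]
wrist_force: [-5.1, 1.7, 5.7]
opening: 0.728
grasp_force: 69.9
```

Call:
drive_tool([
  [[0,0,0,0],[0,0,0,0],[0,0,0,0],[0,0,0,0],[0,0,-0.02,0],[0,0,-0.08,0],[0,0,-0.17,0],[0,0,-0.26,0],[0,0,-0.36,0],[0,0,-0.45,0],[0,0,-0.45,0],[0,0,-0.45,0]],
], jaw=0.0)

```text
time_s: 27.23
eef_pos: [0.4493, -0.0458, 0.192]
eef_rot: [0.001, 1.0, 0.0, 0.003]
wrist_force: [0.1, 0.3, -0.5]
opening: 0.997
grasp_force: 0.0
```

```bash
sleep 0; python3 w.py w12 a,.037,.4475,-.045,.032 b,.035,.5706,-.0625,.026 c,.033,.444,-.216,.02; python3 b.py w12|grep w12
python3 - <<'E'
from h import *
p,d=ctrl.camera("top");cv2.imwrite("pics/top1.png",p[:,:,::-1])
E
```

```text
[ 0.4493 -0.0458  0.192 ] [1.2e-03 1.0e+00 2.0e-04 3.1e-03]
a 3207 fit [ 0.4483 -0.0453] 0.0316 enc [ 0.4483 -0.0454  0.032 ] z 0.0367
b 2941 fit [ 0.5697 -0.0621] 0.0256 enc [ 0.5698 -0.0619  0.026 ] z 0.0347
c 1230 fit [ 0.4433 -0.2164] 0.0198 enc [ 0.4431 -0.2163  0.0204] z 0.0327
w12 a 1016 [ 0.4447 -0.0435] 0.0424 expect 0.043
w12 b 1181 [ 0.5661 -0.0604] 0.0363 expect 0.037
w12 c 699 [ 0.4408 -0.2128] 0.0309 expect 0.031
```

View pics/w12.png

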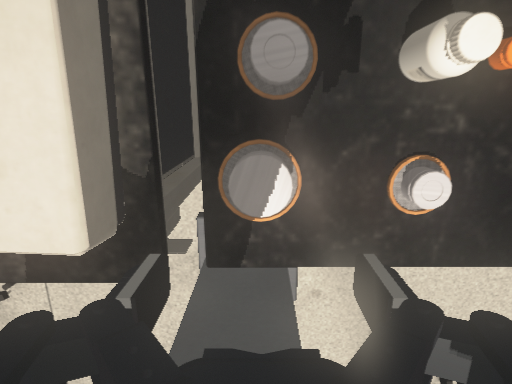

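View pics/top1.png

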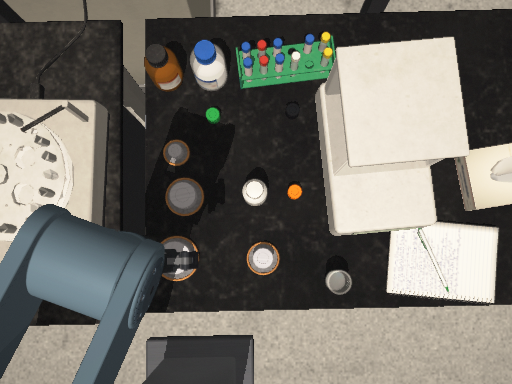

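All four weights sit inside their rims: a at (260,180), b at (278,55) and c at (425,187) in the wrist view, d at (176,152) in the top view. Their top heights match the recess floors. The bottle and beaker are where they were, and the arm is clear.

```bash
python3 -c "
from bench import ctrl
print(ctrl.hand_in())"
```

```text
the job is handed in; nothing more can be done
None
```

The job is handed in at about 27 s on the robot's clock (the verdict was not reported): each weight stands flat in its own base by the final camera measurements, none was dropped, and the bottle and beaker were not moved.

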